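Eject one spacer from the feeder and push it into the bay

ROBOT

A 6-joint arm with a two-finger parallel gripper is mounted at the origin on the work surface. World frame = base frame: x ahead of the robot, y to its left, z up, the work surface at z = 0. Lengths are in m, angles in rad, forces in N, time in s.
With the tool pointing down it reaches from about 0.25 to 0.775 m from the base axis. Payload 4 kg.
Tool frame: the origin (TCP) lies on the centre line of the jaws, within the pads' length; the fingertips stand 17 mm ahead of it and the grasp point (between the pads) lies 2 mm behind it; z points along the fingers, y is the line along which they close (so a half turn about z gives the same grasp; the last joint's range is limited). The gripper opens to 94 mm and grips with 3 to 60 N. Pads are 16 mm wide; open, the fingers measure 119 mm over their backs; the gripper's body (75 mm by 177 mm) begins 78 mm behind the grasp point.
Start: joints at [1.217, 0.087, 1.371, -0, 1.684, -0.103], TCP at [0.137, 0.533, 0.223] pointing down, gripper open.
Joint ranges: [-3.1, 3.1], [-0.76, 2.03], [0.27, 2.55], [-1.08, 4.22], [0.17, 2.65], [-2.57, 2.57]. Speed limits (rad/s): [2.79, 2.79, 3.14, 3.14, 3.14, 3.14].

INTERFACE

Orientations are given as [roll, pitch, yaw] about the fixed x, y, z axes, in that order (R = Rz(yaw) Ry(pitch) Rx(roll)).
In Python, from bench import robot gives the robot as it stands.
- The arm moves only by the tool servo_tool, never from a script. Its argument "plan" is a list of rows, each a list of 7 numbers: the shift along the tool's x, y, z normalised to -1 to 1, where 1 is 0.1 m, then the turn, a rotation vector about the tool's x, y, z normalised to -1 to 1, where 1 is pi/2 rad, then the finger opening in mm, from 0 to 94. In form: [[x, y, z, ax, ay, az, gripper], ...]. A call has 1 to 12 rows; each row is the pose to reach, as a shift and turn from the pose commanded when the call began, along the tool's axes at that moment; what a row does not reach only later rows make up. A row lasts 1/12 s, in which the tool goes at most 41.7 mm and 7.16 degrees, less where a joint would pass 70% of its speed; a pose out of reach is approached as far as the arm can. A call with a number of a shift or a turn outside -1 to 1 is refused whole. A call with a gripper value outside its range is refused whole. The fingers move at their own pace and stop on an object; the grip force is fixed at half the most. Time passes only in rows, so rows that repeat a pose let the fingers close. It gives the time, the measured TCP pose, the force, the opening and the grip force at its end, in the units of the state.
- robot.get_obs(): the state, without advancing time (a new reading comes with each control period).
- robot.snapshot(name): name is "scene" or "top" or "wrist"; returns the picture (420x560x3 uint8, red, green, blue); there is no depth.
- robot.camera_params(name): a dict with "camera_matrix" (3x3 intrinsics, pixels), "rvec" (rotation vector, rad) and "tvec" (3), from world to camera coordinates, as OpenCV has them; the wrist camera has in their place "tool_from_camera" (4x4, takes a point from camera to tool coordinates, whose origin is the TCP and whose axes are the flange's). Camera axes: x right, y down, z forward; pixel columns grow to the right and rows downward; lengths in m; the calibration is good to about 2 mm. A picture is of the moment at which its call begins: read the wrist's pose just before it. camera_params takes no time and is no camera call.
- robot.close_job(): hands the job in; it is judged then, once.
Trained networks look in the newest picture that a camera, given by its name, has taken for a name from the list of things; names that differ only in an ending like _2 or _b are one class to them, and where a whole thing is asked for, a point or a joint stands for the part that bears it (a point fixed in the world has none). Each returns a list of dicts, best first, with "conf" (0 to 1); they miss things now and then, are a little off and sometimes report something else, mostly with a low value. They report only what shows in the picture. A call takes as long as a camera call. They do not tell look-alikes from the thing itself.
- robot.find_in(thing, camera): "extent" ([centre column, centre row, width, height] in pixels, round what is visible of it).
The state is a dict: "time": time; "joint_positions": joint angles; "qvel": joint speeds; "joint_torque": joint torques, N m; "tool_pos": TCP position; "ee_rot": TCP orientation; "wrist_force": force on the tool from outside, world axes, zero at the start; "wrist_torque": the same for the moment, N m; "width": finger opening in m; "finger_force": force on a finger pad.
Only numpy, scipy, OpenCV 4.12 (cv2) and the standard library are available. Lean on these libraries where they do the work, as an engineer would, in place of code of your own. Each camera call takes 0.05 s, during which the arm holds its last target. There are 200 camera calls.

TASK

Press the spacer feeder's plunger all the way down, once, so that a single white spacer slides out onto the bench, and let the plunger come back up. Then push that spacer along the bench, without picking it up, into the open-fronted steel bay (three low walls, not the closed tray) until it lies flat and wholly inside. Leave the other spacers in the feeder and the tray, hammer, screwdriver and jar alone.

Things in the scene. Friction and masses are not known exactly. Their poses are not given: they have to be found in the camera images.
- feeder: Blue spacer feeder fixed to the bench, 55 mm wide (y), 60 mm high without plunger, from x = -25.5 (front face) to +94.5 mm, plus a 4 mm high foot to +118. Origin: on the bench under the middle of the open-topped 43 mm square magazine. -x points out of the outlet at the foot of the front face (43 mm wide, 15 high), towards the robot.
- magazine_axis (a point): Same point as the feeder's origin: on the bench, under the stack of spacers. A full, unhurried press of the plunger leaves the lowest spacer flat on the bench, straight out of the outlet, its centre about 56 mm in front of this point (feeder x = -56 mm); a quick press shoots it further.
- plunger_top (a point): Centre of the top of the plunger's round black cap (36 mm across, 10 mm thick, on a steel stem), 58 mm behind the magazine's axis (+x of the feeder) and 98 mm above the bench when up; it moves with the plunger.
- plunger (a joint): Travel of the plunger in m: 0 up, 0.026 fully down (straight down). A spring resists with 4.5 N at the top to 8.5 N at the bottom, with damping of 60 N per m/s, and brings it back up when released.
- spacer_1: One of four identical plain white nylon spacers, solid discs 40 mm across and 12 mm thick (about 30 g), stacked flat in the feeder's magazine; this is the lowest, standing on the bench: the one that the plunger ejects. Origin: centre of its underside; z is its axis.
- spacer_2: One of four identical plain white nylon spacers, solid discs 40 mm across and 12 mm thick (about 30 g), stacked flat in the feeder's magazine; this is the second from below; it drops to the bench when the pusher draws back. Origin: centre of its underside; z is its axis.
- spacer_3: One of four identical plain white nylon spacers, solid discs 40 mm across and 12 mm thick (about 30 g), stacked flat in the feeder's magazine; this is the third from below. Origin: centre of its underside; z is its axis.
- spacer_4: One of four identical plain white nylon spacers, solid discs 40 mm across and 12 mm thick (about 30 g), stacked flat in the feeder's magazine; this is the top one. Origin: centre of its underside; z is its axis.
- bay: The bay: three walls of bare steel strip fixed to the bench, no floor. Inside 90 mm wide (y), 75 mm deep (x); walls 6 mm thick, 18 mm high. Origin: on the bench, centre of the inside. Open mouth at x = -37.5 mm, facing -x towards the robot; back wall's inner face at x = +37.5, side walls' at y = +-45. It stands left or right of the feeder, the tray on the other side.
- tray: Bystander: white closed tray with four walls, 85 x 102 x 30 mm, fixed to the bench. Origin: centre of its underside.
- hammer: Bystander: hammer lying on the bench at the robot's left. Its handle lies along x.
- screwdriver: Bystander: screwdriver lying on the bench at the robot's right, along its own x.
- jar: Bystander: yellow jar with a black cap, 60 mm across and 85 mm high, standing at the right. Origin: centre of its underside.
Not all that is in view belongs to the job. Leave any black look-alike of the spacer_4 alone. Of the things that look like the bay, the smaller one is meant.

How it is judged:
On the way, in this order (a step that is already met when the one before it is completed fails the run):
1. the plunger is pressed fully down and the lowest spacer is out of the outlet (value of joint plunger above 0.0225 m and x of spacer_1 in the frame of feeder below -0.044 m), for 0.05 s.
2. the plunger is back up and the ejected spacer lies on the bench (value of joint plunger below 0.003 m and height (world z) of spacer_1 below 0.003 m), for 0.1 s.
3. the ejected spacer is wholly inside the bay (x of spacer_1 in the frame of bay between -0.0195 and 0.022 m and y of spacer_1 in the frame of bay between -0.028 and 0.028 m and height (world z) of spacer_1 below 0.003 m and angle between spacer_1's own z axis and vertical below 0.1 rad), for 0.2 s.
At the end, for the whole second after the job is handed in: The ejected spacer lies flat on the bench at rest, wholly inside the bay's three walls (2 mm of overhang at the mouth allowed); the plunger is up; the other three spacers are still stacked in the feeder's magazine (all of step 3 and linear speed of spacer_1 below 0.01 m/s and value of joint plunger below 0.003 m and horizontal distance between each of spacer_2, spacer_3, spacer_4 and magazine_axis below 0.011 m); the robot touches nothing.
It fails at once if the ejected spacer is lifted or tipped up (height (world z) of spacer_1 above 0.012 m or angle between spacer_1's own z axis and vertical above 0.6 rad).
It fails at once if the plunger is pressed a second time, or another spacer is pushed or taken out of the magazine (horizontal distance between any of spacer_2, spacer_3, spacer_4 and magazine_axis above 0.012 m or height (world z) of spacer_2 above 0.022 m or height (world z) of spacer_3 above 0.034 m or height (world z) of spacer_4 above 0.046 m).
It fails at once if a bystander is moved more than 20 mm (distance of any of hammer, screwdriver, jar from where it was at the start of the episode above 0.02 m).
It fails at once if the tray is struck (contact force between tray and the arm above 10 N or contact force between tray and the fingers above 10 N).
It also fails if it takes over 67 s, if anything falls off the work surface, if the arm or the gripper's body presses on something with over 40 N, if the wrist force passes 120 N, or if a joint passes its speed limit or range.

## Working session

There is one attempt and no reset: what is moved stays moved. The work goes in short steps, Python scripts to look and compute and a tool call to move; the robot and the scene stay as the last step left them, time stands still between calls to the robot, and variables do not carry over. Pictures are saved under pics/ and viewed, at most 10 in all, crops included, and the job is handed in when it is done.

Besides the shell and the picture viewer there is one more tool, called after ">>>" as name(argument=value, ...), one argument or row to a line, values as JSON. servo_tool: Moves the arm, as the interface text tells. Scaled input: -1 to 1 covers 0.1 m each way for a shift and pi/2 rad each way for a turn. Its arguments: {"type":"object","properties":{"plan":{"type":"array","items":{"type":"array","items":{"type":"number"}}}},"required":["plan"]}

```bash
mkdir -p pics
cat > h.py <<'E'
import numpy as np, cv2
from bench import robot
def snap(n,f):
    im=robot.snapshot(n); cv2.imwrite(f'pics/{f}.png',im[:,:,::-1]); return im
def ray(cam,u,v,z):
    p=robot.camera_params(cam); K=np.array(p['camera_matrix'])
    R=cv2.Rodrigues(np.array(p['rvec'],float))[0]; t=np.array(p['tvec'],float).ravel()
    c=-R.T@t; d=R.T@np.linalg.inv(K)@[u,v,1]
    return c+d*(z-c[2])/d[2]
E
python3 - <<'E'
from h import *
a=snap('top','top1'); b=snap('scene','scene1')
o=robot.get_obs(); print(o['time'],o['tool_pos'],o['ee_rot'])
for n in ['feeder','plunger_top','spacer_4','bay','tray','jar','hammer','screwdriver']:
    for d in robot.find_in(n,'top')[:3]: print(n,np.round(d['extent'],1),round(d['conf'],2),ray('top',*d['extent'][:2],0).round(3))
E
```

```text
0.1 [0.13634992 0.53236793 0.22144886] [-3.13967168e+00 -1.98439569e-04  2.89080148e+00]
feeder [247.8 218.7  29.6  60.3] 0.86 [0.594 0.032 0.   ]
plunger_top [251.5 214.1  19.4  14.5] 0.58 [0.606 0.022 0.   ]
spacer_4 [245.9 237.   13.8  15.4] 0.64 [0.545 0.035 0.   ]
bay [330.3 134.4  60.8  54.2] 0.91 [ 0.826 -0.184  0.   ]
bay [336.9 203.9  34.8  31.8] 0.54 [ 0.639 -0.204  0.   ]
tray [189.9 197.9  43.9  39.6] 0.8 [0.645 0.186 0.   ]
jar [409.3 211.3  33.   25.5] 0.89 [ 0.624 -0.398  0.   ]
hammer [102.9 261.5  42.8 102.8] 0.61 [0.473 0.406 0.   ]
```

View pics/top1.png

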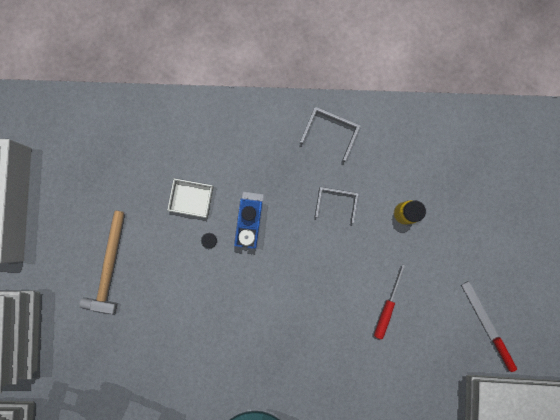

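View pics/scene1.png

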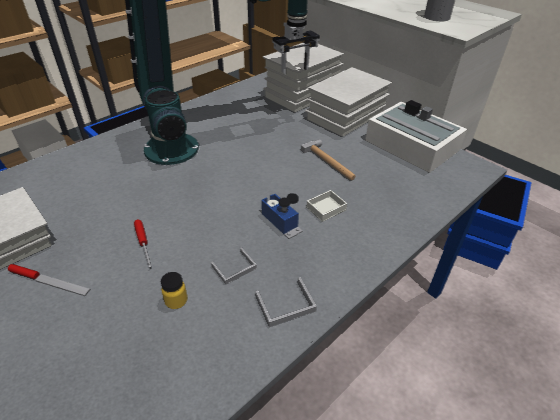

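Top view: feeder at px (248,219), small bay (337,205, the meant one), big look-alike bay (330,134), tray (190,198) and a black disc (209,241). I'll move the wrist camera over the feeder and bay.

>>> servo_tool(
  plan=[
    [-0.82,-0.79,-0.65,0,0,0.84,0],
    [-0.82,-0.79,-0.65,0,0,0.84,0],
    [-0.82,-0.79,-0.65,0,0,0.84,0],
    [-0.82,-0.79,-0.65,0,0,0.84,0],
    [-0.82,-0.79,-0.65,0,0,0.84,0],
    [-0.82,-0.79,-0.65,0,0,0.84,0],
    [-0.82,-0.79,-0.65,0,0,0.84,0],
    [-0.82,-0.79,-0.65,0,0,0.84,0],
    [-0.82,-0.79,-0.65,0,0,0.84,0],
    [-0.82,-0.79,-0.65,0,0,0.84,0],
    [-0.82,-0.79,-0.65,0,0,0.84,0],
    [-0.82,-0.79,-0.65,0,0,0.84,0],
  ],
)

```text
time: 1.5
tool_pos: [0.1963, 0.4359, 0.2876]
ee_rot: [3.141, -0.0, 1.57]
wrist_force: [-0.0, -0.4, 0.3]
width: 0.0178
finger_force: 0.0
```

>>> servo_tool(
  plan=[
    [-1,0.64,-0.65,0,0,0,0],
    [-1,0.64,-0.65,0,0,0,0],
    [-1,0.64,-0.65,0,0,0,0],
    [-1,0.64,-0.65,0,0,0,0],
  ],
)

```text
time: 1.83
tool_pos: [0.2626, 0.3336, 0.3565]
ee_rot: [3.136, -0.003, 1.569]
wrist_force: [0.0, -0.2, 0.4]
width: 0.0006
finger_force: 0.0
```

>>> servo_tool(
  plan=[
    [-1,0.6,0,0,0,0,0],
    [-1,0.6,0,0,0,0,0],
    [-1,0.6,0,0,0,0,0],
    [-1,0.6,0,0,0,0,0],
  ],
)

```text
time: 2.17
tool_pos: [0.3227, 0.2324, 0.3522]
ee_rot: [3.14, 0.002, 1.565]
wrist_force: [0.8, 0.7, -0.2]
width: 0.0005
finger_force: 0.0
```

>>> servo_tool(
  plan=[
    [-1,0.6,0,0,0,0,0],
    [-1,0.6,0,0,0,0,0],
    [-1,0.6,0,0,0,0,0],
    [-1,0.6,0,0,0,0,0],
  ],
)

```text
time: 2.5
tool_pos: [0.3825, 0.133, 0.3514]
ee_rot: [-3.141, 0.002, 1.566]
wrist_force: [-0.4, 0.6, 0.1]
width: 0.0006
finger_force: 0.0
```

>>> servo_tool(
  plan=[
    [-1,0.6,0,0,0,0,0],
    [-1,0.6,0,0,0,0,0],
    [-1,0.6,0,0,0,0,0],
    [-1,0.6,0,0,0,0,0],
  ],
)

```text
time: 2.83
tool_pos: [0.4426, 0.0334, 0.3506]
ee_rot: [-3.139, 0.001, 1.567]
wrist_force: [-0.2, 0.0, -0.2]
width: 0.0004
finger_force: 0.0
```

>>> servo_tool(
  plan=[
    [-0.85,0.6,0,0,0,0,0],
    [-0.85,0.6,0,0,0,0,0],
    [-0.85,0.6,0,0,0,0,0],
    [-0.85,0.6,0,0,0,0,0],
    [-0.85,0.6,0,0,0,0,0],
    [-0.85,0.6,0,0,0,0,0],
  ],
)

```text
time: 3.33
tool_pos: [0.5003, -0.047, 0.3525]
ee_rot: [-3.141, -0.001, 1.574]
wrist_force: [-0.5, 0.8, 0.6]
width: 0.0004
finger_force: 0.0
```

```bash
cat >> h.py <<'E'
from scipy.spatial.transform import Rotation as Rn
def wpose():
    o=robot.get_obs(); T=np.eye(4); T[:3,:3]=Rn.from_euler('xyz',o['ee_rot']).as_matrix(); T[:3,3]=o['tool_pos']
    p=robot.camera_params('wrist'); return T@np.array(p['tool_from_camera']),np.array(p['camera_matrix'])
def wray(M,K,u,v,z):
    d=M[:3,:3]@np.linalg.inv(K)@[u,v,1]; c=M[:3,3]; return c+d*(z-c[2])/d[2]
E
python3 - <<'E'
from h import *
M,K=wpose(); np.savez('w1',M=M,K=K); snap('wrist','w1')
o=robot.get_obs(); print(o['time'],o['tool_pos'],o['ee_rot'],o['wrist_force'])
print(M.round(3),K.round(1))
for n,z in [('feeder',0),('plunger_top',.098),('spacer_4',.048),('bay',.018),('tray',0)]:
    for d in robot.find_in(n,'wrist')[:3]: print(n,np.round(d['extent'],1),round(d['conf'],2),wray(M,K,*d['extent'][:2],z).round(4))
E
```

```text
3.3833 [ 0.50015678 -0.04697088  0.35288873] [ 3.14110500e+00 -8.47366659e-04  1.57397499e+00] [-0.09709515  0.84671956  0.75606281]
[[ 1.     0.003 -0.     0.5  ]
 [ 0.003 -0.965 -0.262  0.03 ]
 [-0.001  0.262 -0.965  0.514]
 [ 0.     0.     0.     1.   ]] [[365.5   0.  277. ]
 [  0.  365.5 203.7]
 [  0.    0.    1. ]]
feeder [347.2 104.2 110.9  55.3] 0.79 [0.5947 0.03   0.    ]
plunger_top [370.7 105.9  32.2  30.3] 0.91 [0.6026 0.0282 0.098 ]
spacer_4 [315.1 101.3  36.5  31.8] 0.95 [0.5463 0.0333 0.048 ]
spacer_4 [306.6  20.1  33.3  35.2] 0.56 [0.5336 0.1242 0.048 ]
bay [370.6 263.4  69.5  70.4] 0.84 [ 0.638 -0.196  0.018]
bay [501.6 249.5 112.6 105.6] 0.8 [ 0.8272 -0.1734  0.018 ]
tray [391.2  15.   71.5  28.8] 0.61 [0.6451 0.1402 0.    ]
tray [368.8 262.1  68.5  71.2] 0.58 [ 0.6401 -0.2021  0.    ]
```

View pics/w1.png

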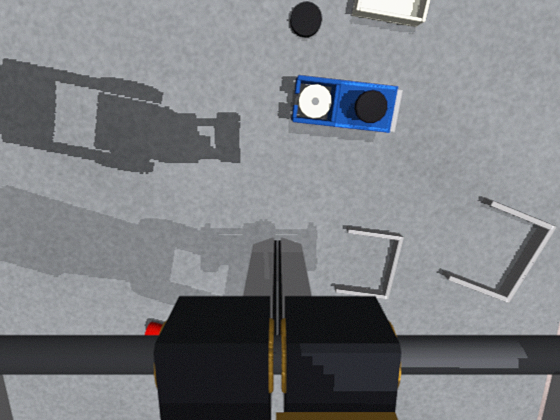

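>>> servo_tool(
  plan=[
    [0.75,1,1,0,0,0,0],
    [0.75,1,1,0,0,0,0],
    [0.75,1,1,0,0,0,0],
    [0.75,1,1,0,0,0,0],
    [0.75,1,1,0,0,0,0],
    [0.75,1,1,0,0,0,0],
  ],
)

```text
time: 4.13
tool_pos: [0.5999, 0.0272, 0.2496]
ee_rot: [-3.136, -0.0, 1.573]
wrist_force: [0.5, 0.5, 0.0]
width: 0.0003
finger_force: 0.0
```

>>> servo_tool(
  plan=[
    [0,0.03,1,0,0,0,0],
    [0,0.03,1,0,0,0,0],
    [0,0.03,1,0,0,0,0],
    [0,0.03,1,0,0,0,0],
    [0,0.03,1,0,0,0,0],
    [0,0.03,1,0,0,0,0],
  ],
)

```text
time: 4.63
tool_pos: [0.6049, 0.0256, 0.1564]
ee_rot: [3.135, 0.0, 1.571]
wrist_force: [0.2, 0.9, -1.0]
width: 0.0003
finger_force: 0.0
```

Run:
```python
from h import *
w=np.load('w1.npz')
for c in [(345,228),(402,237),(388,297),(335,289)]: print(c,wray(w['M'],w['K'],*c,.018).round(4))
M,K=wpose(); snap('wrist','w2'); print(robot.get_obs()['tool_pos'],robot.get_obs()['ee_rot'])
for n,z in [('plunger_top',.098),('spacer_4',.048)]:
    for d in robot.find_in(n,'wrist')[:3]: print(n,np.round(d['extent'],1),round(d['conf'],2),wray(M,K,*d['extent'][:2],z).round(4))
```

```text
(345, 228) [ 0.5974 -0.1412  0.018 ]
(402, 237) [ 0.6804 -0.1546  0.018 ]
(388, 297) [ 0.6682 -0.251   0.018 ]
(335, 289) [ 0.5875 -0.2379  0.018 ]
[0.60519726 0.02573471 0.15674697] [3.13467110e+00 3.23313112e-04 1.57089327e+00]
plunger_top [275.2 218.3  57.5  46. ] 0.8 [0.6038 0.0326 0.098 ]
spacer_4 [202.2 194.9  58.3  48. ] 0.89 [0.5483 0.0355 0.048 ]
spacer_4 [190.1  63.6  52.7  51.6] 0.71 [0.545  0.1293 0.048 ]
```

View pics/w2.png

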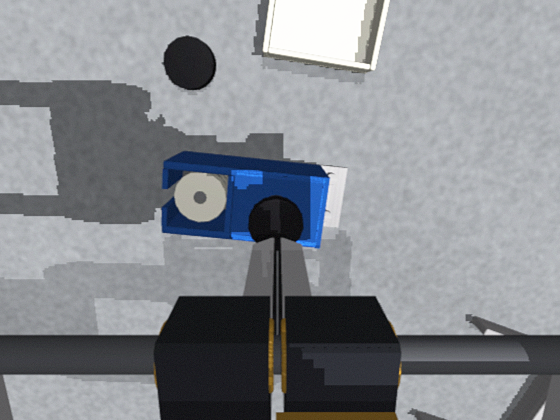

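>>> servo_tool(
  plan=[
    [0.03,0,0.25,0,0,0,0],
    [0.03,0,0.3,0,0,0,0],
    [0.03,0,0.32,0,0,0,0],
    [0.03,0,0.34,0,0,0,0],
    [0.03,0,0.36,0,0,0,0],
    [0.03,0,0.38,0,0,0,0],
    [0.03,0,0.4,0,0,0,0],
    [0.03,0,0.42,0,0,0,0],
    [0.03,0,0.44,0,0,0,0],
    [0.03,0,0.46,0,0,0,0],
    [0.03,0,0.48,0,0,0,0],
    [0.03,0,0.5,0,0,0,0],
  ],
)

```text
time: 5.78
tool_pos: [0.6042, 0.0291, 0.1058]
ee_rot: [3.139, 0.0, 1.571]
wrist_force: [-3.2, -0.3, 9.6]
width: 0.0003
finger_force: 5.1
```

>>> servo_tool(
  plan=[
    [0,0,0.02,0,0,0,0],
    [0,0,0.04,0,0,0,0],
    [0,0,0.06,0,0,0,0],
    [0,0,0.08,0,0,0,0],
    [0,0,0.1,0,0,0,0],
    [0,0,0.12,0,0,0,0],
    [0,0,0.13,0,0,0,0],
    [0,0,0.13,0,0,0,0],
  ],
)

```text
time: 6.45
tool_pos: [0.6042, 0.029, 0.0922]
ee_rot: [3.139, 0.0, 1.571]
wrist_force: [-3.2, 0.1, 8.3]
width: 0.0006
finger_force: 3.8
```

>>> servo_tool(
  plan=[
    [0,0,0.02,0,0,0,0],
    [0,0,0.04,0,0,0,0],
    [0,0,0.05,0,0,0,0],
    [0,0,0.05,0,0,0,0],
    [0,0,0.05,0,0,0,0],
  ],
)

```text
time: 6.87
tool_pos: [0.6043, 0.0291, 0.0892]
ee_rot: [3.138, 0.0, 1.571]
wrist_force: [-5.5, 0.3, 14.3]
width: 0.0009
finger_force: 7.2
```

>>> servo_tool(
  plan=[
    [0,0,0,0,0,0,0],
    [0,0,-0.05,0,0,0,0],
    [0,0,-0.1,0,0,0,0],
    [0,0,-0.15,0,0,0,0],
    [0,0,-0.2,0,0,0,0],
    [0,0,-0.25,0,0,0,0],
    [0,0,-0.3,0,0,0,0],
    [0,0,-0.4,0,0,0,0],
    [0,0,-0.7,0,0,0,0],
    [0,0,-1,0,0,0,0],
    [0,0,-1,0,0,0,0],
  ],
)

```text
time: 7.78
tool_pos: [0.6065, 0.0291, 0.1921]
ee_rot: [3.13, 0.0, 1.571]
wrist_force: [0.7, 0.5, 1.4]
width: 0.0007
finger_force: 0.0
```

>>> servo_tool(
  plan=[
    [0.1,-1,-0.6,0,0,0,0],
    [0.1,-1,-0.6,0,0,0,0],
    [0.1,-1,-0.6,0,0,0,0],
    [0.1,-1,-0.6,0,0,0,0],
    [0.1,-1,-0.6,0,0,0,0],
    [0.1,-1,-0.6,0,0,0,0],
  ],
)

```text
time: 8.28
tool_pos: [0.5037, 0.0391, 0.244]
ee_rot: [-3.142, -0.0, 1.571]
wrist_force: [0.4, -0.3, -0.4]
width: -0.0
finger_force: 0.0
```

Run:
```python
from h import *
M,K=wpose(); snap('wrist','w3'); print(robot.get_obs()['tool_pos'],robot.get_obs()['ee_rot'])
for n,z in [('plunger_top',.098),('spacer_1',.012),('bay',.018)]:
    for d in robot.find_in(n,'wrist')[:3]: print(n,np.round(d['extent'],1),round(d['conf'],2),wray(M,K,*d['extent'][:2],z).round(4))
```

```text
[0.50372362 0.03899694 0.24317823] [-3.13986097e+00 -8.41063443e-05  1.57122307e+00]
plunger_top [389.6 205.8  38.9  37.7] 0.92 [0.6018 0.03   0.098 ]
spacer_1 [309.9  87.2  41.9  37.3] 0.82 [0.537  0.1324 0.012 ]
spacer_1 [318.8 187.2  42.   35.7] 0.72 [0.5494 0.0272 0.012 ]
spacer_1 [267.  171.9  36.3  38.6] 0.56 [0.4924 0.0442 0.012 ]
bay [517.  345.1  86.1 124. ] 0.97 [ 0.7984 -0.1699  0.018 ]
bay [410.6 362.9  32.4  74.4] 0.8 [ 0.6702 -0.1959  0.018 ]
```

View pics/w3.png

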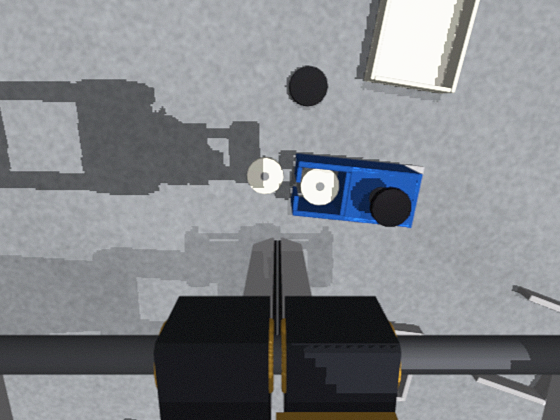

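>>> servo_tool(
  plan=[
    [0.47,-0.13,0.3,0,0,0,20],
    [0.47,-0.13,0.6,0,0,0,20],
    [0.47,-0.13,1,0,0,0,20],
    [0.47,-0.13,1,0,0,0,20],
    [0.47,-0.13,1,0,0,0,20],
    [0.47,-0.13,1,0,0,0,20],
  ],
)

```text
time: 8.98
tool_pos: [0.4921, 0.0858, 0.1463]
ee_rot: [3.139, -0.0, 1.571]
wrist_force: [0.7, 0.4, 0.5]
width: 0.0198
finger_force: 0.0
```

>>> servo_tool(
  plan=[
    [0,0,0.3,0,0,0,20],
    [0,0,0.6,0,0,0,20],
    [0,0,0.9,0,0,0,20],
    [0,0,0.9,0,0,0,20],
    [0,0,0.9,0,0,0,20],
    [0,0,0.9,0,0,0,20],
  ],
)

```text
time: 9.48
tool_pos: [0.4936, 0.086, 0.0583]
ee_rot: [3.135, -0.001, 1.571]
wrist_force: [-0.6, 0.0, -0.3]
width: 0.02
finger_force: 0.0
```

Run:
```python
from h import *
M,K=wpose(); snap('wrist','w4'); o=robot.get_obs(); print(o['tool_pos'],o['width'],o['wrist_force'])
for n,z in [('spacer_1',.012)]:
    for d in robot.find_in(n,'wrist')[:4]: print(n,np.round(d['extent'],1),round(d['conf'],2),wray(M,K,*d['extent'][:2],z).round(4))
```

```text
[0.49368911 0.08605845 0.05850135] 0.02036736092288968 [ 0.70708812 -0.77023923  0.44914027]
spacer_1 [350.3 156.3  74.2  62.3] 0.96 [0.5354 0.1339 0.012 ]
spacer_1 [278.2 298.   47.6  66.7] 0.78 [0.4944 0.0439 0.012 ]
```

View pics/w4.png

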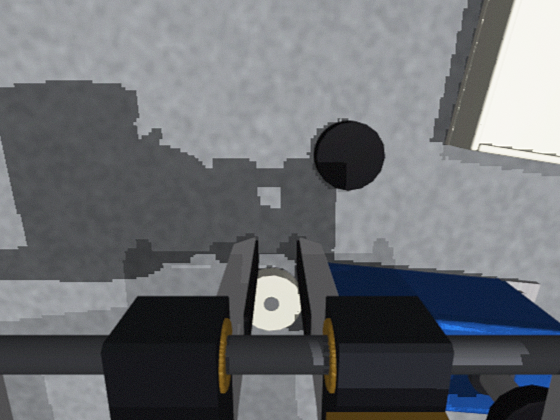

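>>> servo_tool(
  plan=[
    [0,-0.03,0.15,0,0,0,20],
    [0,-0.03,0.3,0,0,0,20],
    [0,-0.03,0.35,0,0,0,20],
    [0,-0.03,0.35,0,0,0,20],
    [0,-0.03,0.35,0,0,0,20],
  ],
)

```text
time: 10.0
tool_pos: [0.4884, 0.0862, 0.0207]
ee_rot: [3.14, -0.0, 1.571]
wrist_force: [0.5, 0.4, -0.2]
width: 0.02
finger_force: 0.0
```

>>> servo_tool(
  plan=[
    [-0.05,0,0,0,0,0,20],
    [-0.1,0,0,0,0,0,20],
    [-0.15,0,0,0,0,0,20],
    [-0.2,0,0,0,0,0,20],
    [-0.25,0,0,0,0,0,20],
    [-0.3,0,0,0,0,0,20],
    [-0.35,0,0,0,0,0,20],
    [-0.4,0,0,0,0,0,20],
    [-0.45,0,0,0,0,0,20],
    [-0.5,0,0,0,0,0,20],
    [-0.5,0,0,0,0,0,20],
  ],
)

```text
time: 10.92
tool_pos: [0.4876, 0.0351, 0.0194]
ee_rot: [-3.142, 0.0, 1.57]
wrist_force: [0.2, 0.5, -0.6]
width: 0.0196
finger_force: 0.0
```

Run:
```python
from h import *
M,K=wpose(); snap('wrist','w5'); o=robot.get_obs(); print(o['tool_pos'],o['width'],o['wrist_force'])
for n,z in [('spacer_1',.012)]:
    for d in robot.find_in(n,'wrist')[:4]: print(n,np.round(d['extent'],1),round(d['conf'],2),wray(M,K,*d['extent'][:2],z).round(4))
```

```text
[0.48750362 0.03554675 0.01939275] 0.020249041500662326 [0.35081985 0.81471477 0.40935221]
spacer_1 [385.9  51.1  99.4  97.9] 0.96 [0.5342 0.1338 0.012 ]
spacer_1 [412.  288.9  96.2  54.9] 0.85 [0.5565 0.0204 0.012 ]
spacer_1 [277.6 297.2  51.5  74.5] 0.7 [0.4876 0.0156 0.012 ]
```

View pics/w5.png

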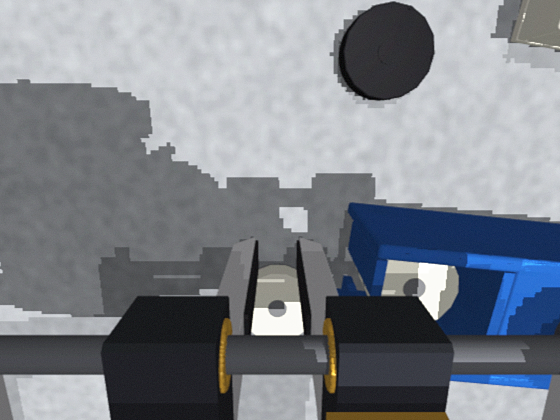

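The white disc is centred between the fingers (hub at px 277,308); I'll keep pushing.

>>> servo_tool(
  plan=[
    [-0.05,0,0,0,0,0,20],
    [-0.13,0,0,0,0,0,20],
    [-0.21,0.01,0,0,0,0,20],
    [-0.29,0.01,0,0,0,0,20],
    [-0.37,0.02,0,0,0,0,20],
    [-0.45,0.02,0,0,0,0,20],
    [-0.53,0.03,0,0,0,0,20],
    [-0.61,0.03,0,0,0,0,20],
    [-0.69,0.04,0,0,0,0,20],
    [-0.77,0.04,0,0,0,0,20],
    [-0.85,0.05,0,0,0,0,20],
    [-0.93,0.05,0,0,0,0,20],
  ],
)

```text
time: 12.02
tool_pos: [0.4928, -0.0577, 0.0195]
ee_rot: [3.141, -0.0, 1.571]
wrist_force: [-0.7, 0.8, 0.1]
width: 0.0197
finger_force: 0.1
```

>>> servo_tool(
  plan=[
    [-0.08,0,0,0,0,0,20],
    [-0.16,0.01,0,0,0,0,20],
    [-0.24,0.01,0,0,0,0,20],
    [-0.32,0.02,0,0,0,0,20],
    [-0.4,0.02,0,0,0,0,20],
    [-0.48,0.03,0,0,0,0,20],
    [-0.56,0.04,0,0,0,0,20],
    [-0.64,0.05,0,0,0,0,20],
    [-0.72,0.06,0,0,0,0,20],
    [-0.8,0.07,0,0,0,0,20],
    [-0.87,0.07,0,0,0,0,20],
    [-0.93,0.07,0,0,0,0,20],
  ],
)

```text
time: 13.02
tool_pos: [0.4997, -0.1507, 0.0194]
ee_rot: [-3.142, -0.0, 1.571]
wrist_force: [0.8, -0.1, 0.6]
width: 0.0201
finger_force: 0.1
```

>>> servo_tool(
  plan=[
    [0,0,0,0,0,0,20],
    [0.15,0,0,0,0,0,20],
    [0.3,0,0,0,0,0,20],
    [0.3,0,-0.4,0,0,0,20],
    [0.3,0,-0.8,0,0,0,20],
    [0.3,0,-1,0,0,0,20],
    [0.3,0,-1,0,0,0,20],
  ],
)

```text
time: 13.6
tool_pos: [0.5032, -0.1208, 0.1261]
ee_rot: [3.13, 0.004, 1.572]
wrist_force: [0.8, -1.0, 0.1]
width: 0.0199
finger_force: 0.0
```

>>> servo_tool(
  plan=[
    [0,0,-0.4,0,0,0,20],
    [0,0,-0.8,0,0,0,20],
    [0,0,-1,0,0,0,20],
    [0,0,-1,0,0,0,20],
    [0,0,-1,0,0,0,20],
  ],
)

```text
time: 14.02
tool_pos: [0.5, -0.1199, 0.2199]
ee_rot: [3.14, 0.0, 1.572]
wrist_force: [0.1, 0.5, -0.0]
width: 0.02
finger_force: 0.0
```

Run:
```python
from h import *
M,K=wpose(); np.savez('w6',M=M,K=K); snap('wrist','w6'); o=robot.get_obs(); print(o['time'],o['tool_pos'],o['ee_rot'],o['wrist_force'])
for n,z in [('spacer_1',.012),('bay',.018),('plunger_top',.098)]:
    for d in robot.find_in(n,'wrist')[:4]: print(n,np.round(d['extent'],1),round(d['conf'],2),wray(M,K,*d['extent'][:2],z).round(4))
```

```text
14.0667 [ 0.49913829 -0.11966785  0.21804837] [-3.13984416e+00 -7.80361001e-04  1.57144039e+00] [ 0.40365619 -0.29618246 -0.24033586]
spacer_1 [332.8  16.6  50.8  32.9] 0.69 [0.5511 0.0342 0.012 ]
spacer_1 [277.1 230.8  36.7  39.7] 0.6 [ 0.5001 -0.1743  0.012 ]
bay [530.9 275.4  58.3  33.6] 0.77 [ 0.777  -0.2235  0.018 ]
bay [403.9 252.6  98.1 102.1] 0.56 [ 0.6359 -0.1968  0.018 ]
plunger_top [423.2  13.8  55.3  27.6] 0.64 [0.6027 0.0181 0.098 ]
```

View pics/w6.png

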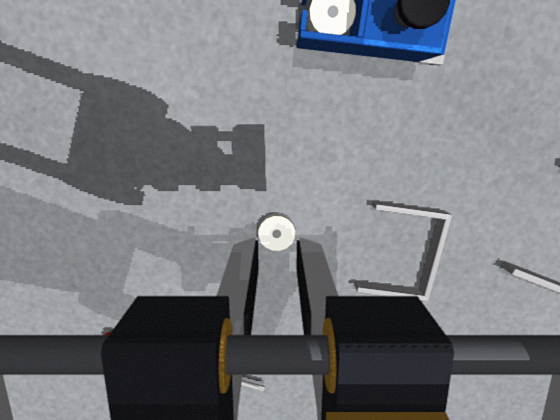

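Run:
```python
from h import *
w=np.load('w6.npz')
P=[wray(w['M'],w['K'],*c,.018) for c in [(371,203),(451,214),(428,298),(355,290)]]; print(np.round(P,4))
A,B,C,D=P
a=(B-A+C-D); l=(B-C); l2=A-D
print(np.degrees(np.arctan2(a[1],a[0])),[np.degrees(np.arctan2(-x[0],x[1])) for x in(l,l2)],np.linalg.norm(B-A),np.linalg.norm(l),np.linalg.norm(l2),np.mean(P,0))
for s in [(277,233)]: print(wray(w['M'],w['K'],*s,.012))
```

```text
[[ 0.5969 -0.1418  0.018 ]
 [ 0.6809 -0.1536  0.018 ]
 [ 0.6677 -0.2511  0.018 ]
 [ 0.5861 -0.2413  0.018 ]]
-7.43056999996728 [np.float64(-7.7158945231306575), np.float64(-6.1999640896451576)] 0.08487953391521949 0.09836278576309593 0.10004098976806003 [ 0.63289343 -0.19693215  0.018     ]
[ 0.499961   -0.17682672  0.012     ]
```

>>> servo_tool(
  plan=[
    [-0.5,-0.49,0,0,0,0.545,20],
    [-0.5,-0.49,0,0,0,0.545,20],
    [-0.5,-0.49,0,0,0,0.545,20],
    [-0.5,-0.49,0,0,0,0.545,20],
    [-0.5,-0.49,0,0,0,0.545,20],
    [-0.5,-0.49,0,0,0,0.545,20],
    [-0.5,-0.49,0,0,0,0.545,20],
    [-0.5,-0.49,0,0,0,0.545,20],
  ],
)

```text
time: 14.88
tool_pos: [0.45, -0.1697, 0.2176]
ee_rot: [-3.138, 0.001, 0.713]
wrist_force: [0.1, -0.4, -0.9]
width: 0.0198
finger_force: 0.0
```

>>> servo_tool(
  plan=[
    [0,0,0,0,0,0.545,20],
    [0,0,0,0,0,0.545,20],
    [0,0,0,0,0,0.545,20],
    [0,0,0,0,0,0.545,20],
    [0,0,0,0,0,0.545,20],
    [0,0,0,0,0,0.545,20],
    [0,0,0,0,0,0.545,20],
    [0,0,0,0,0,0.545,20],
    [0,0,0,0,0,0.545,20],
  ],
)

```text
time: 15.63
tool_pos: [0.4503, -0.1697, 0.2184]
ee_rot: [-3.141, 0.002, -0.136]
wrist_force: [-0.4, -0.1, -0.3]
width: 0.0203
finger_force: 0.0
```

Run:
```python
from h import *
M,K=wpose(); np.savez('w7',M=M,K=K); snap('wrist','w7'); o=robot.get_obs(); print(o['time'],o['tool_pos'],o['ee_rot'],o['wrist_force'])
for n,z in [('spacer_1',.012),('bay',.018)]:
    for d in robot.find_in(n,'wrist')[:4]: print(n,np.round(d['extent'],1),round(d['conf'],2),wray(M,K,*d['extent'][:2],z).round(4))
```

```text
15.6833 [ 0.4503677  -0.16977306  0.21865249] [-3.14096955e+00  1.43988317e-03 -1.36898796e-01] [ 0.66168193  0.55147268 -0.04547245]
spacer_1 [279.8 131.8  39.1  39.7] 0.93 [ 0.4986 -0.1789  0.012 ]
spacer_1 [ 38.9 112.3  36.1  39.3] 0.77 [0.5491 0.052  0.012 ]
bay [284.1  14.8 117.   26.7] 0.84 [ 0.6011 -0.1965  0.018 ]
```

View pics/w7.png

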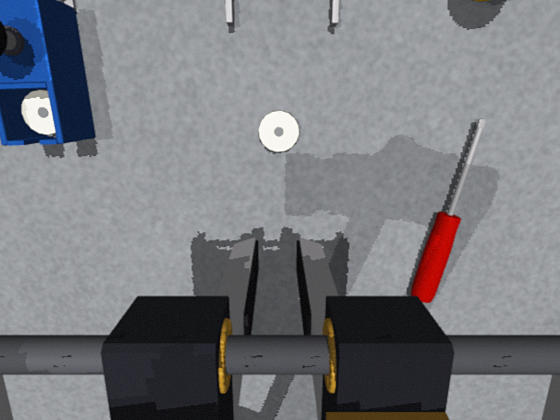

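>>> servo_tool(
  plan=[
    [0,0.01,0.4,0,0,0,20],
    [0,0.01,0.8,0,0,0,20],
    [0,0.01,1,0,0,0,20],
    [0,0.01,1,0,0,0,20],
    [0,0.01,1,0,0,0,20],
    [0,0.01,1,0,0,0,20],
  ],
)

```text
time: 16.28
tool_pos: [0.4516, -0.1715, 0.1214]
ee_rot: [3.141, -0.003, -0.14]
wrist_force: [-0.3, -0.3, -0.5]
width: 0.0202
finger_force: 0.0
```

>>> servo_tool(
  plan=[
    [0,0,0.3,0,0,0,20],
    [0,0,0.6,0,0,0,20],
    [0,0,0.8,0,0,0,20],
    [0,0,0.9,0,0,0,20],
    [0,0,1,0,0,0,20],
    [0,0,1,0,0,0,20],
    [0,0,1,0,0,0,20],
  ],
)

```text
time: 16.87
tool_pos: [0.4516, -0.1714, 0.0208]
ee_rot: [3.141, -0.002, -0.141]
wrist_force: [-0.8, -0.2, 0.1]
width: 0.0199
finger_force: 0.0
```

>>> servo_tool(
  plan=[
    [0.07,0,0,0,0,0,20],
    [0.14,0,0,0,0,0,20],
    [0.2,0,0,0,0,0,20],
    [0.24,0,0,0,0,0,20],
    [0.3,0,0,0,0,0,20],
    [0.37,0,0,0,0,0,20],
    [0.44,0,0,0,0,0,20],
    [0.51,0,0,0,0,0,20],
    [0.58,0,0,0,0,0,20],
    [0.65,0.01,0,0,0,0,20],
    [0.72,0.01,0,0,0,0,20],
    [0.8,0.01,0,0,0,0,20],
  ],
)

```text
time: 17.87
tool_pos: [0.5302, -0.1833, 0.0194]
ee_rot: [-3.141, 0.0, -0.141]
wrist_force: [-0.7, 0.3, 0.5]
width: 0.02
finger_force: 0.2
```

>>> servo_tool(
  plan=[
    [0.07,0,0,0,0,0,20],
    [0.14,0,0,0,0,0,20],
    [0.21,0,0,0,0,0,20],
    [0.28,0,0,0,0,0,20],
    [0.35,0,0,0,0,0,20],
    [0.42,0,0,0,0,0,20],
    [0.49,0,0,0,0,0,20],
    [0.56,0.01,0,0,0,0,20],
    [0.63,0.01,0,0,0,0,20],
    [0.7,0.01,0,0,0,0,20],
    [0.74,0.01,0,0,0,0,20],
    [0.77,0.01,0,0,0,0,20],
  ],
)

```text
time: 18.87
tool_pos: [0.6063, -0.195, 0.0194]
ee_rot: [-3.141, 0.0, -0.141]
wrist_force: [-0.5, 0.7, 0.3]
width: 0.0201
finger_force: 0.2
```

>>> servo_tool(
  plan=[
    [0,0,0,0,0,0,20],
    [-0.2,0,0,0,0,0,20],
    [-0.4,0,0,0,0,0,20],
    [-0.4,0,-0.4,0,0,0,20],
    [-0.4,0,-0.8,0,0,0,20],
    [-0.4,0,-1,0,0,0,20],
    [-0.4,0,-1,0,0,0,20],
    [-0.4,0,-1,0,0,0,20],
  ],
)

```text
time: 19.53
tool_pos: [0.5669, -0.1897, 0.1216]
ee_rot: [3.141, -0.004, -0.141]
wrist_force: [0.1, 1.1, -0.9]
width: 0.0201
finger_force: 0.0
```

>>> servo_tool(
  plan=[
    [0,0,-0.4,0,0,0,20],
    [0,0,-0.8,0,0,0,20],
    [0,0,-1,0,0,0,20],
    [0,0,-1,0,0,0,20],
    [0,0,-1,0,0,0,20],
  ],
)

```text
time: 19.95
tool_pos: [0.5661, -0.1893, 0.2189]
ee_rot: [-3.141, 0.0, -0.141]
wrist_force: [-0.3, 0.6, 1.1]
width: 0.0199
finger_force: 0.0
```

Run:
```python
from h import *
M,K=wpose(); np.savez('w8',M=M,K=K); snap('wrist','w8'); o=robot.get_obs(); print(o['time'],o['tool_pos'],o['ee_rot'],o['wrist_force'])
for n,z in [('spacer_1',.012),('bay',.018)]:
    for d in robot.find_in(n,'wrist')[:4]: print(n,np.round(d['extent'],1),round(d['conf'],2),wray(M,K,*d['extent'][:2],z).round(4))
```

```text
20.0 [ 0.56528394 -0.18901339  0.21694716] [-3.14049031  0.0037596  -0.14085724] [-0.39037614 -0.25166039 -0.98173845]
spacer_1 [277.4 112.2  39.4  43.5] 0.93 [ 0.6336 -0.1992  0.012 ]
spacer_1 [ 55.8 236.9  32.6  27.9] 0.84 [0.5383 0.0544 0.012 ]
spacer_1 [  6.4 246.8  12.8  28.5] 0.67 [0.5348 0.1107 0.012 ]
spacer_1 [ 16.6 193.5  33.3  41.6] 0.31 [0.5904 0.0804 0.012 ]
bay [278.6 110.9 107.8  85.2] 0.84 [ 0.6347 -0.2005  0.018 ]
```

View pics/w8.png

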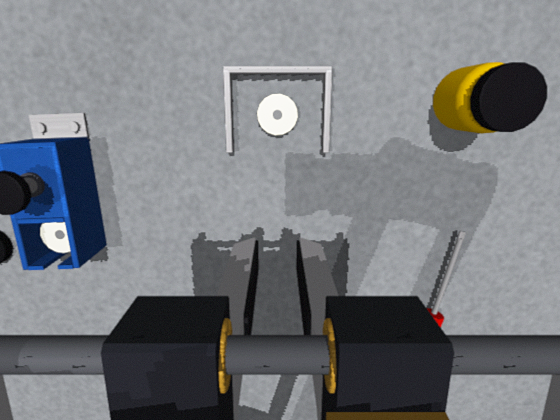

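The disc (px 277,114) lies flat in the middle of the bay, about 20 px clear of each side. The plunger is up, and nothing touches the robot.

```bash
python3 -c "
from bench import robot
print(robot.close_job())"
```

```text
the job is handed in; nothing more can be done
None
```

I pressed the plunger once to eject a single spacer and pushed it along the bench into the smaller bay. The last picture shows it flat inside, with the plunger back up; the job is handed in, but no verdict was returned.

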